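# Pin the topping grinder's bowl and hold its bayonet lid half-turned

## Task

Get the seed grinder ready to pulse: push the loose steel retaining pin down through the holes of the bowl's tab and the base's tab, fully home, so that the bowl cannot turn. Then drop the black bayonet lid into the bowl with its lugs through the two notches and twist it clockwise (from above) to the single rib, halfway to the lock click; it must not reach the click. The lid is sprung, so finish still gripping it there, seated flat and still; do not let go, and leave the other things on the counter where they are.

Things in the scene. Friction and masses are not known exactly. Their poses are not given: they have to be found in the camera images.
- base: white grinder motor base, fixed, round, 148 mm across the foot, 89 mm high. Origin: centre of its underside. A white tab (44 mm wide, top 90 mm above the counter) sticks out along +x to 114 mm from the axis, with a 12.5 mm hole 92 mm from the axis. It stands turned by -10 to 50 degrees.
- bowl: open steel bowl on the base, 112 mm outside diameter, 60 mm high. Origin: centre of its underside, 92 mm above the counter, z up. Starts in line with the base but turns a little on it against light friction until pinned: unpinned, it tends to turn with the lid. A steel tab (40 mm wide, 8 mm thick, underside level with the origin) sticks out along +x to 114 mm, over the base's tab, holes aligned.
- bowl_mouth (a point): centre of the bowl's mouth, level with the rim's top (152 mm above the counter); axes as the bowl. The mouth has an inward flange 6 mm thick, 80 mm inside diameter, with two notches 22 mm wide, out to 51 mm from the axis, at +x and -x for the lid's lugs. A stop blocks turning the lid anticlockwise.
- bowl_hole (a point): centre of the hole in the bowl's tab (12.5 mm diameter), at the tab's top face, 92 mm from the bowl's axis and 100 mm above the counter. The base's hole is straight below; from the top face to the underside of the lower tab are 18 mm.
- lid: black plastic bayonet lid, about 160 g, right way up, 56 mm high. Origin: centre of its underside. Plug 72 mm diameter, chamfered, 0 to 16 mm high; disc 99 mm diameter, 16 to 22 mm; upright grip bar on it, see lid_bar. Two lugs 14 mm wide, 6 mm thick, 1 to 7 mm high, reach 46 mm out along +x and -x, under the bar's ends. Seated, the disc lies on the rim: origin 16 mm below bowl_mouth.
- lid_bar (a point): point on the lid's axis in the grip bar, 44 mm above the lid's underside. The bar is 74 mm long along the lid's x, 16 mm thick (y), from 22 to 56 mm above the underside. The lid is the same after a half circle.
- holder: white block, fixed, 120 (x) x 50 x 30 mm high, origin at the centre of its underside, with two 24 mm deep holes 32 mm either side of the centre along x. It stands on one side of the grinder, the lid on the other.
- pin: steel retaining pin, about 60 g, standing in the holder's -x hole. Origin: centre of its lower tip. Shaft 9.5 mm diameter and 32 mm long with a chamfered tip; above it a round grip 18 mm diameter from 32 to 64 mm. Fully home, the grip's underside rests on the bowl's tab, so the tip is 32 mm below the hole point.
- stub: bystander: mushroom-headed steel plug in the holder's +x hole, head 26 mm diameter, 42 mm tall in all; leave it
- jar: bystander: glass jar with steel cap, 72 mm diameter, 110 mm high
- jarlid: bystander: plain black jar lid with a round knob, no lugs, 86 mm diameter, 30 mm high
- mug: bystander: white mug, 80 mm diameter, 95 mm high
- dish: bystander: small white dish, 72 mm diameter, 35 mm high
- bagel: bystander: bagel, 102 mm across, 36 mm high
- spoon: bystander: steel spoon, 150 mm long, lying on the counter
- half_rib (a point): single black rib on the rim's outer edge, 57 mm from the axis, 40 degrees clockwise (from above) of the +x notch: the half-turn mark (a like rib lies opposite). Pairs of ribs 80 degrees clockwise of the notches: there the lock click begins. From about 7 degrees on, a spring resists the lid: about 0.06 N m, 0.12 N m at the single rib; let go, the lid turns back.
There are look-alikes about, which are no part of the job. What is shaped like the lid but green or red is not meant.

How it is judged:
On the way, in this order (a step that is already met when the one before it is completed fails the run):
1. the pin is fully home through both tabs, upright, with the lid not yet on the bowl (horizontal distance between pin and bowl_hole below 0.005 m and z of pin in the frame of bowl between -0.03 and -0.019 m and angle between pin's own z axis and vertical below 0.15 rad and horizontal distance between lid and bowl_mouth above 0.06 m), for 0.2 s.
2. the lid is seated flat in the bowl, its lugs through the notches, not yet turned (horizontal distance between lid and bowl_mouth below 0.006 m and z of lid in the frame of bowl below 0.0475 m and angle between lid's own z axis and vertical below 0.08 rad and angle between the x axis of lid and the x axis of bowl, either way round below 0.3 rad), for 0.1 s.
At the end, for the whole second after the job is handed in: pin through both tabs (5 mm of hole axis, 5 mm of home, tilt < 0.15 rad); lid seated (3.5 mm in height, 6 mm of axis, tilt < 0.08 rad), turned 0.5 to 0.9 rad clockwise from the notches, still, gripped by the fingers with over 2 N (horizontal distance between pin and bowl_hole below 0.005 m and z of pin in the frame of bowl between -0.03 and -0.019 m and angle between pin's own z axis and vertical below 0.15 rad and horizontal distance between lid and bowl_mouth below 0.006 m and z of lid in the frame of bowl between 0.038 and 0.0475 m and angle between lid's own z axis and vertical below 0.08 rad and angle between the x axis of lid and the x axis of bowl, either way round between 0.5 and 0.9 rad and angular speed of lid below 0.15 rad/s and contact force between the fingers and lid above 2 N); the arm keeps its last pose, push and grip.
It fails at once if the lid in the bowl is turned to the lock click (75 degrees or more) (horizontal distance between lid and bowl_mouth below 0.008 m and z of lid in the frame of bowl below 0.0475 m and angle between the x axis of lid and the x axis of bowl, either way round above 1.31 rad).
It fails at once if a bystander is moved more than 30 mm (distance of any of stub, jar, jarlid, mug, dish, bagel, spoon from where it was at the start of the episode above 0.03 m).
It also fails if it takes over 62 s, if anything falls off the work surface, if the arm or the gripper's body presses on something with over 40 N, if the wrist force passes 120 N, or if a joint passes its speed limit or range.

## Robot

A 6-joint arm with a two-finger parallel gripper is mounted at the origin on the work surface. World frame = base frame: x ahead of the robot, y to its left, z up, the work surface at z = 0. Lengths are in m, angles in rad, forces in N, time in s.
With the tool pointing down it reaches from about 0.275 to 0.775 m from the base axis. Payload 14.6 kg.
Tool frame: the origin (TCP) lies on the centre line of the jaws, within the pads' length; the fingertips stand tip_extent ahead of it and the grasp point (between the pads) lies 6 mm ahead of it (tip_extent is the distance from the TCP to the fingertips, in m); z points along the fingers, y is the line along which they close (so a half turn about z gives the same grasp; the last joint's range is limited). The gripper opens to 85 mm and grips with 20 to 120 N. Pads are 22 mm wide; open, the fingers measure 114 mm over their backs; the gripper's body (76 mm by 85 mm) begins 54 mm behind the grasp point. The pads swing forward as they close: fully open they stand 13 mm farther back than shut.
Start: joints at [-1.45, 0.263, -0.048, 1.259, 0, 1.415], TCP at [0.143, -0.505, 0.256] pointing down, gripper open.
Joint ranges: [-2.65, 2.65], [-0.89, 1.7], [-1.18, 1.37], [-2.13, 2.11], [-1.35, 1.29], [-3.14, 3.14]. Speed limits (rad/s): [1.89, 1.89, 2.57, 2.79, 3.14, 3.14].

## Interface

Orientations are given as a unit quaternion [w, x, y, z].
In Python, from workcell import * gives the robot as it stands.
- The arm moves only by the tool servo_tool, never from a script. Its argument "motion" is a list of rows, each an object of numbers: "dx", "dy", "dz": the shift along the world's x, y, z in m; "roll": the turn about the world's z in degrees. In form: [{"dx": .., "dy": .., "dz": .., "roll": ..}, ...]. A call has exactly 10 rows; each row is the pose to reach, as a shift and turn from the pose commanded when the call began; what a row does not reach only later rows make up. A row lasts 1/8 s, in which the tool goes at most 62.5 mm and 10.7 degrees, less where a joint would pass 70% of its speed; a pose out of reach is approached as far as the arm can. A call with a gripper value outside its range is refused whole. "gripper" is the closure, from 0 (fully open) to 1 (shut), set as the call begins (left out, the last holds). The fingers move at their own pace and stop on an object; the grip force is fixed at half the most. Time passes only in rows, so rows that repeat a pose let the fingers close, or fill a call up. It gives the time, the measured TCP pose, the force, the opening and the grip force at its end, in the units of the state.
- read_state(): the state, without advancing time (a new reading comes with each control period).
- snapshot(name): name is "scene" or "top" or "wrist"; returns a dict with "image" (400x640x3 uint8, red, green, blue), "camera_matrix" (3x3 intrinsics, pixels), "extrinsics" (4x4, takes a point from world to camera coordinates). Camera axes: x right, y down, z forward; pixel columns grow to the right and rows downward; lengths in m; the calibration is good to about 2 mm. A picture is of the moment at which its call begins. There is no depth.
- close_job(): hands the job in; it is judged then, once.
The state is a dict: "clock": time; "joint_positions": joint angles; "dq": joint speeds; "joint_efforts": joint torques, N m; "tcp_pos": TCP position; "tcp_rot": TCP orientation; "wrist_force": force on the tool from outside, world axes, zero at the start; "wrist_torque": the same for the moment, N m; "grip_width": finger opening in m; "grip_force": force on a finger pad.
Only numpy, scipy, OpenCV 4.12 (cv2) and the standard library are available. Lean on these libraries where they do the work, as an engineer would, in place of code of your own. Each camera call takes 0.05 s, during which the arm holds its last target. There are 200 camera calls.

## Working session

There is one attempt and no reset: what is moved stays moved. The work goes in short steps, Python scripts to look and compute and a tool call to move; the robot and the scene stay as the last step left them, time stands still between calls to the robot, and variables do not carry over. Pictures are saved under pics/ and viewed, at most 10 in all, crops included, and the job is handed in when it is done.

Besides the shell and the picture viewer there is one more tool, called after "Call:" by a JSON object that holds its "fn" and its "kwargs", one argument or row to a line. servo_tool: Moves the arm, as the interface text tells. Its arguments: {"type":"object","properties":{"motion":{"type":"array","items":{"type":"object","properties":{"dx":{"type":"number"},"dy":{"type":"number"},"dz":{"type":"number"},"roll":{"type":"number"}}}},"gripper":{"type":"number"}},"required":["motion"]}

```bash
mkdir -p pics; cat > h.py <<'E'
from workcell import *
import numpy as np, cv2
def snap(name,fn=None):
    s=snapshot(name); 
    if fn: cv2.imwrite('pics/'+fn,cv2.cvtColor(s['image'],cv2.COLOR_RGB2BGR))
    return s
def ray(s,u,v,z):
    K=np.array(s['camera_matrix']);E=np.array(s['extrinsics']);R=E[:3,:3];t=E[:3,3]
    c=-R.T@t; d=R.T@np.linalg.inv(K)@np.array([u,v,1.]); return c+d*(z-c[2])/d[2]
def proj(s,p):
    K=np.array(s['camera_matrix']);E=np.array(s['extrinsics'])
    q=K@(E[:3,:3]@np.array(p)+E[:3,3]); return q[:2]/q[2]
E
python3 - <<'E'
from h import *
import pickle
a=snap('top','top1.png');b=snap('scene','scene1.png')
pickle.dump((a,b),open('s1.pkl','wb'))
for s in(a,b):
    E=np.array(s['extrinsics']);print(-E[:3,:3].T@E[:3,3]);print(s['camera_matrix'])
st=read_state();print(st)
E
```

```text
[0.47390769 0.10232981 1.27088793]
[[481.98959974   0.         319.05157387]
 [  0.         481.98959974 200.0843616 ]
 [  0.           0.           1.        ]]
[ 1.22149943 -0.16474851  0.79266144]
[[365.48421263   0.         321.02997255]
 [  0.         365.48421263 197.26015756]
 [  0.           0.           1.        ]]
{'clock': 0.1, 'joint_positions': array([-1.45029572e+00,  2.63483177e-01, -4.88881084e-02,  1.25943178e+00,
        1.29662214e-05,  1.41549369e+00]), 'dq': array([ 0.00146185,  0.00025884,  0.00227624,  0.0005721 , -0.00085982,
       -0.0016147 ]), 'joint_efforts': array([ 3.86242682e-03, -6.38571525e+01,  3.85067546e+01,  9.94806265e-03,
       -1.17703312e-04,  1.08761051e-05]), 'tcp_pos': array([ 0.14293542, -0.50491605,  0.25586362]), 'tcp_rot': array([-5.03180136e-04,  9.90506505e-01,  1.37464939e-01,  1.52408188e-05]), 'wrist_force': array([-0.23252398, -0.17837605, -0.73732422]), 'wrist_torque': array([0.01303761, 0.0057026 , 0.00908247]), 'grip_force': 0.0, 'grip_width': 0.08545140913541115}
```

View pics/top1.png

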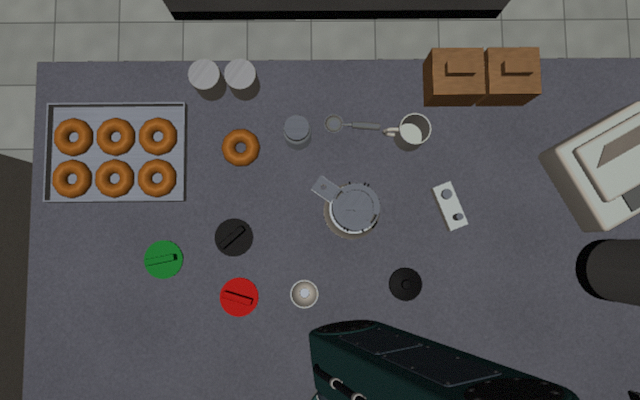

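View pics/scene1.png

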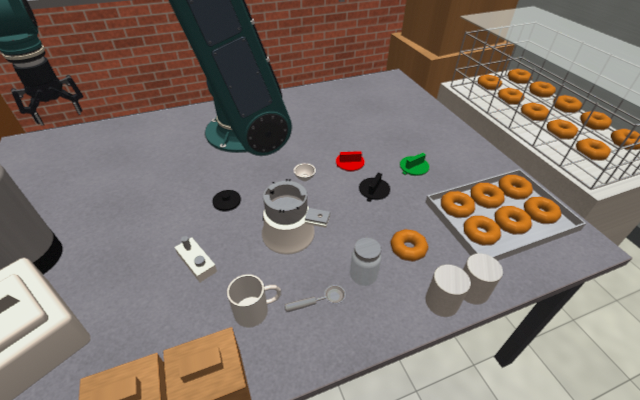

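The top view shows the bowl at (354,209) with its tab at (324,187) and the holder at (450,205).

Candidates:
- **Lid:** the black disc with a bar at (234,237) is the one I want. The green disc (163,259) and red disc (239,297) are look-alikes. The black jar lid (405,284) has a round knob.
- **Pin:** the slim grip at (457,216) is the one I want. The stub's wide head is at (446,194).

I'll check these in one close crop and measure.

```bash
python3 - <<'E'
from h import *
import pickle
a,b=pickle.load(open('s1.pkl','rb'))
im=cv2.cvtColor(a['image'],cv2.COLOR_RGB2BGR); ib=cv2.cvtColor(b['image'],cv2.COLOR_RGB2BGR)
def crop(i,x,y,w,h,f): return cv2.resize(i[y:y+h,x:x+w],None,fx=f,fy=f,interpolation=cv2.INTER_CUBIC)
t=np.hstack([crop(im,305,170,80,60,5),crop(im,420,170,80,60,5)])
u=np.hstack([crop(im,200,210,80,60,5),crop(ib,165,225,80,60,5)])
cv2.imwrite('pics/crop1.png',np.vstack([t,u]))
# lid disc: dark contour
g=cv2.cvtColor(im,cv2.COLOR_BGR2GRAY)
m=((g<50)).astype(np.uint8); n,l,st,c=cv2.connectedComponentsWithStats(m)
for i in range(1,n):
    if 400<st[i,4]<3000: print('dark',c[i],st[i], ray(a,*c[i],.02))
hsv=cv2.cvtColor(im,cv2.COLOR_BGR2HSV)
for n_,p,z in [('pin',(457,216),.07),('stub',(446,194),.048),('bowl',(356,207),.15),('hole',(321,187),.1),('lid',(234,237),.022)]: print(n_,ray(a,*p,z))
# holder: bright region
m=((g>170)).astype(np.uint8)[175:235,425:475]
cs,_=cv2.findContours(m,0,2); k=max(cs,key=cv2.contourArea); r=cv2.minAreaRect(k+np.array([425,175])); print(r); print([ray(a,*p,.03)[:2].round(3) for p in cv2.boxPoints(r)])
E
```

```text
dark [469.13293051  92.74259819] [ 423   50  117   56 1655] [ 0.87126973 -0.31324504  0.02      ]
dark [ 69.3959596  137.95959596] [ 45 104 137  95 495] [0.75765124 0.74367944 0.02      ]
dark [233.36870504 236.9676259 ] [ 215  219   38   37 1112] [0.49405186 0.31249411 0.02      ]
dark [404.96252927 283.71545667] [389 268  33  33 854] [ 0.36972178 -0.12841183  0.02      ]
pin [ 0.53979107 -0.25397402  0.07      ]
stub [ 0.59756963 -0.23435813  0.048     ]
bowl [0.55876546 0.00530407 0.15      ]
hole [0.61242843 0.08577525 0.1       ]
lid [0.49391962 0.31053151 0.022     ]
((446.46551513671875, 196.91380310058594), (26.183042526245117, 17.26966667175293), 68.19859313964844)
[array([ 0.615, -0.208]), array([ 0.632, -0.25 ]), array([ 0.568, -0.273]), array([ 0.552, -0.231])]
```

View pics/crop1.png

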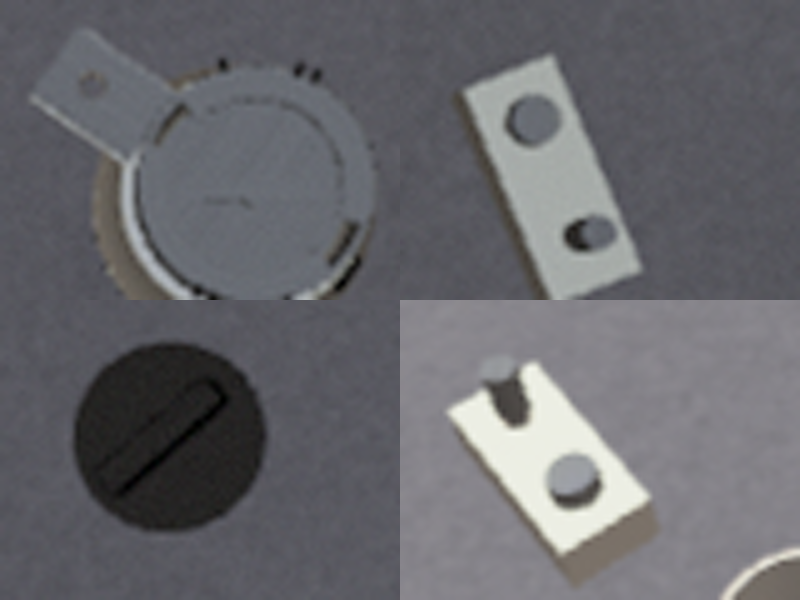

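The crop confirms the choices. The pin's grip top is at top-image (459.6,216), a slim post. The stub has the wide head at (446,194). The black barred lid is at (234,237). The tab hole is at (323,186), with notches at about (339,195) and (373,218). I'm moving above the pin now.

Call:
{"fn": "servo_tool", "kwargs": {
  "motion": [
    {"dx": 0.05,"dy": 0.03,"dz": 0,"roll": 1},
    {"dx": 0.1,"dy": 0.06,"dz": 0,"roll": 2},
    {"dx": 0.15,"dy": 0.09,"dz": 0,"roll": 4},
    {"dx": 0.2,"dy": 0.12,"dz": 0,"roll": 6},
    {"dx": 0.25,"dy": 0.15,"dz": -0.02,"roll": 8},
    {"dx": 0.3,"dy": 0.18,"dz": -0.04,"roll": 8},
    {"dx": 0.35,"dy": 0.215,"dz": -0.05,"roll": 8},
    {"dx": 0.38,"dy": 0.23,"dz": -0.06,"roll": 8},
    {"dx": 0.397,"dy": 0.2445,"dz": -0.07,"roll": 8},
    {"dx": 0.397,"dy": 0.2445,"dz": -0.07,"roll": 8}
  ],
  "gripper": 0
}}

```text
clock: 1.35
tcp_pos: [0.54, -0.2598, 0.1853]
tcp_rot: [-0.001, 0.978, 0.207, -0.001]
wrist_force: [0.2, 0.2, -0.6]
grip_width: 0.0854
grip_force: 0.0
```

```bash
python3 - <<'E'
from h import *
import pickle
s=snap('wrist','w1.png');pickle.dump(s,open('w1.pkl','wb'))
st=read_state();print(st['clock'],st['tcp_pos'],st['tcp_rot'],tip_extent)
E=np.array(s['extrinsics']);print(-E[:3,:3].T@E[:3,3]);print(s['camera_matrix'][0])
print('pin top proj',proj(s,[.54,-.2605,.07]))
E
```

```text
1.4 [ 0.53945312 -0.26053271  0.18592223] [-2.83864340e-04  9.78460551e-01  2.06433164e-01 -4.67135576e-04] 0.025
[ 0.60031298 -0.23410039  0.30269426]
[357.31512296   0.         318.96948884]
pin top proj [319.4001969  201.89375822]
```

View pics/w1.png

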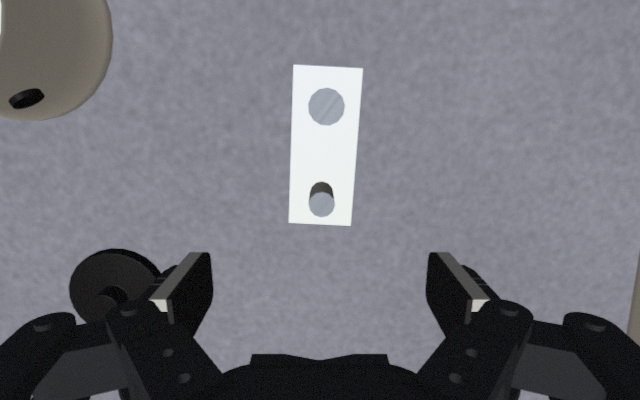

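The wrist view shows the pin's top at (321,203), about 1 mm from where I predicted. The stub is at (326,106), well clear of the finger line. I'm descending and gripping.

Call:
{"fn": "servo_tool", "kwargs": {
  "motion": [
    {"dx": 0,"dy": -0.001,"dz": -0.04,"roll": -2},
    {"dx": 0,"dy": -0.001,"dz": -0.08,"roll": -2},
    {"dx": 0,"dy": -0.001,"dz": -0.11,"roll": -2},
    {"dx": 0,"dy": -0.001,"dz": -0.12,"roll": -2},
    {"dx": 0,"dy": -0.001,"dz": -0.12,"roll": -2},
    {"dx": 0,"dy": -0.001,"dz": -0.12,"roll": -2},
    {"dx": 0,"dy": -0.001,"dz": -0.12,"roll": -2},
    {"dx": 0,"dy": -0.001,"dz": -0.12,"roll": -2},
    {"dx": 0,"dy": -0.001,"dz": -0.12,"roll": -2},
    {"dx": 0,"dy": -0.001,"dz": -0.12,"roll": -2}
  ],
  "gripper": 0
}}

```text
clock: 2.65
tcp_pos: [0.54, -0.2616, 0.0663]
tcp_rot: [-0.0, 0.982, 0.189, -0.0]
wrist_force: [-0.7, 0.5, 0.2]
grip_width: 0.0856
grip_force: 0.0
```

Call:
{"fn": "servo_tool", "kwargs": {
  "motion": [
    {"dx": 0,"dy": 0,"dz": 0,"roll": 0},
    {"dx": 0,"dy": 0,"dz": 0,"roll": 0},
    {"dx": 0,"dy": 0,"dz": 0,"roll": 0},
    {"dx": 0,"dy": 0,"dz": 0,"roll": 0},
    {"dx": 0,"dy": 0,"dz": 0,"roll": 0},
    {"dx": 0,"dy": 0,"dz": 0,"roll": 0},
    {"dx": 0,"dy": 0,"dz": 0,"roll": 0},
    {"dx": 0,"dy": 0,"dz": 0,"roll": 0},
    {"dx": 0,"dy": 0,"dz": 0,"roll": 0},
    {"dx": 0,"dy": 0,"dz": 0,"roll": 0}
  ],
  "gripper": 1
}}

```text
clock: 3.9
tcp_pos: [0.54, -0.2617, 0.0664]
tcp_rot: [0.0, 0.982, 0.189, 0.0]
wrist_force: [-1.0, -0.0, 4.5]
grip_width: 0.0162
grip_force: 58.5
```

Call:
{"fn": "servo_tool", "kwargs": {
  "motion": [
    {"dx": 0,"dy": 0,"dz": 0.03,"roll": 0},
    {"dx": 0,"dy": 0,"dz": 0.08,"roll": 0},
    {"dx": 0,"dy": 0,"dz": 0.13,"roll": 4},
    {"dx": 0.01,"dy": 0.05,"dz": 0.16,"roll": 10},
    {"dx": 0.02,"dy": 0.1,"dz": 0.18,"roll": 15},
    {"dx": 0.03,"dy": 0.16,"dz": 0.194,"roll": 20},
    {"dx": 0.045,"dy": 0.22,"dz": 0.194,"roll": 25},
    {"dx": 0.06,"dy": 0.275,"dz": 0.194,"roll": 30},
    {"dx": 0.07,"dy": 0.32,"dz": 0.194,"roll": 30},
    {"dx": 0.074,"dy": 0.343,"dz": 0.194,"roll": 30}
  ],
  "gripper": 1
}}

```text
clock: 5.15
tcp_pos: [0.614, 0.0837, 0.2597]
tcp_rot: [-0.0, 0.899, 0.438, -0.0]
wrist_force: [-0.9, -1.3, -0.7]
grip_width: 0.0162
grip_force: 58.6
```

```bash
python3 - <<'E'
from h import *
import pickle
s=snap('wrist','w2.png');pickle.dump(s,open('w2.pkl','wb'))
st=read_state();print(st['clock'],st['tcp_pos'],st['tcp_rot'],st['grip_width'],st['dq'].round(3))
print('hole',proj(s,[.6144,.0809,.1]))
E
```

```text
5.2 [0.61409367 0.08531306 0.25955811] [-6.47506215e-04  8.98946659e-01  4.38057562e-01 -2.37713484e-04] 0.015908555731333384 [-0.05  -0.015 -0.022 -0.01  -0.005 -0.057]
hole [321.48628757 188.6902186 ]
```

View pics/w2.png

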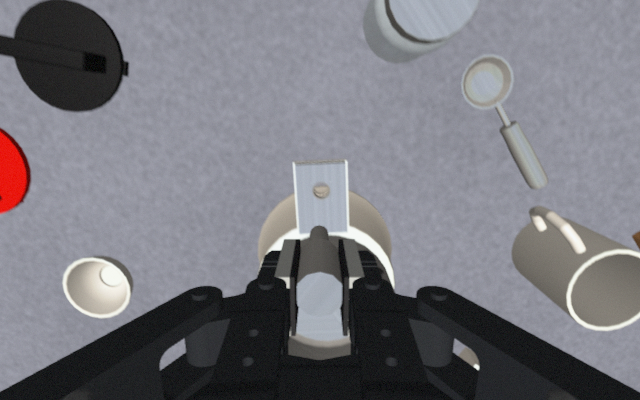

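The wrist view shows the tab hole at (321,190) and the held pin's tip at about (319,232), with the tab nearly vertical in the image. I'll refine with a settled shot.

```bash
python3 - <<'E'
from h import *
for i in range(4): s=snap('wrist')
st=read_state();p=st['tcp_pos'];print(p,st['dq'].round(3)[:3])
g=cv2.cvtColor(s['image'],cv2.COLOR_RGB2GRAY)
u,v=np.round(proj(s,[.6144,.0809,.1])).astype(int)
print(g[v-14:v+15:2,u-32:u+33:3])
w=g[v-12:v+13,u-12:u+13]; m=(w<np.median(w)-18).astype(np.uint8); n,l,q,c=cv2.connectedComponentsWithStats(m)
for i in range(1,n):
    if q[i,4]>15: 
        x,y=c[i]+[u-12,v-12]; print(x,y,q[i],ray(s,x,y,.1))
print('tip pred',proj(s,[p[0],p[1],p[2]-.060]), 'pin top',proj(s,[p[0],p[1],p[2]+.004]))
for r in range(225,250,3): print(r,g[r,296:344:3])
E
```

```text
[0.61380675 0.08076082 0.25999952] [-0.013 -0.006 -0.001]
[[147 149 212 176 176 176 177 172 182 176 175 177 184 175 181 181 176 182
  181 240 148 153]
 [148 147 219 177 176 178 176 172 179 179 177 176 185 174 180 178 174 179
  181 239 149 147]
 [147 146 225 178 176 175 176 175 182 176 176 180 181 175 179 183 173 180
  183 239 147 148]
 [147 151 228 177 179 178 177 175 180 177 177 174 183 178 180 181 177 182
  181 237 154 151]
 [149 151 232 178 177 177 174 178 181 180 174 171 182 183 181 180 177 179
  179 236 153 147]
 [144 148 236 177 176 179 178 177 180 160 149 148 161 180 178 179 176 180
  180 236 152 146]
 [145 143 237 178 175 179 177 174 176 148 147 144 147 168 180 178 175 177
  182 233 151 147]
 [149 147 234 176 176 178 175 173 155 154 165 173 168 159 180 180 179 179
  183 233 149 150]
 [152 145 234 177 176 179 177 174 142 176 177 175 172 149 179 180 176 178
  182 230 146 146]
 [147 149 234 177 176 179 177 175 131 135 172 170 155 153 178 184 175 181
  179 229 155 138]
 [146 142 238 177 175 179 179 177 145 165 130 134 182 137 177 183 175 176
  184 229 169 171]
 [142 179 236 178 1
[... 384 characters left out ...]
6060606 [  4   7  17  17 132] [0.6128493 0.0795434 0.1      ]
tip pred [319.09758244 230.38479016] pin top [318.91070001 293.35293296]
225 [226 177 174 181 179 177 176 161 150 170 180 178 179 178 177 178]
228 [247 179 174 179 178 168  81  81  81  75 158 178 180 183 178 181]
231 [248 179 177 178 178  89  88  82  83  72  65 206 214 223 226 232]
234 [247 247 247 247 240  82  84  82  81  71  67  91 103 123 178 239]
237 [248 244 187  92  84  83  88  82  81  74  66  84  85  84  85  84]
240 [31 29 90 89 89 87 85 86 87 82 77 85 84 87 63 22]
243 [19 19 84 86 89 87 86 84 86 83 80 75 81 84 59 19]
246 [18 17 84 85 85 87 84 86 85 79 79 75 70 78 59 17]
249 [14  9 78 87 82 88 87 84 88 84 81 79 72 70 51 18]
```

Call:
{"fn": "servo_tool", "kwargs": {
  "motion": [
    {"dx": -0.001,"dy": -0.001,"dz": -0.02,"roll": 0},
    {"dx": -0.001,"dy": -0.001,"dz": -0.05,"roll": 0},
    {"dx": -0.001,"dy": -0.001,"dz": -0.08,"roll": 0},
    {"dx": -0.001,"dy": -0.001,"dz": -0.092,"roll": 0},
    {"dx": -0.001,"dy": -0.001,"dz": -0.092,"roll": 0},
    {"dx": -0.001,"dy": -0.001,"dz": -0.097,"roll": 0},
    {"dx": -0.001,"dy": -0.001,"dz": -0.1,"roll": 0},
    {"dx": -0.001,"dy": -0.001,"dz": -0.103,"roll": 0},
    {"dx": -0.001,"dy": -0.001,"dz": -0.105,"roll": 0},
    {"dx": -0.001,"dy": -0.001,"dz": -0.105,"roll": 0}
  ],
  "gripper": 1
}}

```text
clock: 6.65
tcp_pos: [0.6129, 0.0803, 0.1552]
tcp_rot: [-0.0, 0.9, 0.437, -0.0]
wrist_force: [-0.8, -0.3, -0.9]
grip_width: 0.016
grip_force: 58.6
```

Call:
{"fn": "servo_tool", "kwargs": {
  "motion": [
    {"dx": 0,"dy": 0,"dz": -0.005,"roll": 0},
    {"dx": 0,"dy": 0,"dz": -0.01,"roll": 0},
    {"dx": 0,"dy": 0,"dz": -0.015,"roll": 0},
    {"dx": 0,"dy": 0,"dz": -0.02,"roll": 0},
    {"dx": 0,"dy": 0,"dz": -0.023,"roll": 0},
    {"dx": 0,"dy": 0,"dz": -0.025,"roll": 0},
    {"dx": 0,"dy": 0,"dz": -0.026,"roll": 0},
    {"dx": 0,"dy": 0,"dz": -0.027,"roll": 0},
    {"dx": 0,"dy": 0,"dz": -0.027,"roll": 0},
    {"dx": 0,"dy": 0,"dz": -0.027,"roll": 0}
  ],
  "gripper": 1
}}

```text
clock: 7.9
tcp_pos: [0.6131, 0.0803, 0.1285]
tcp_rot: [0.0, 0.9, 0.437, 0.0]
wrist_force: [-0.5, -0.5, 2.2]
grip_width: 0.0166
grip_force: 58.8
```

Call:
{"fn": "servo_tool", "kwargs": {
  "motion": [
    {"dx": 0,"dy": 0,"dz": -0.001,"roll": 0},
    {"dx": 0,"dy": 0,"dz": -0.001,"roll": 0},
    {"dx": 0,"dy": 0,"dz": -0.0015,"roll": 0},
    {"dx": 0,"dy": 0,"dz": -0.0015,"roll": 0},
    {"dx": 0,"dy": 0,"dz": -0.0015,"roll": 0},
    {"dx": 0,"dy": 0,"dz": -0.0015,"roll": 0},
    {"dx": 0,"dy": 0,"dz": -0.0015,"roll": 0},
    {"dx": 0,"dy": 0,"dz": -0.0015,"roll": 0},
    {"dx": 0,"dy": 0,"dz": -0.0015,"roll": 0},
    {"dx": 0,"dy": 0,"dz": -0.0015,"roll": 0}
  ],
  "gripper": 1
}}

```text
clock: 9.15
tcp_pos: [0.6136, 0.08, 0.1283]
tcp_rot: [0.001, 0.9, 0.437, 0.001]
wrist_force: [-3.1, -1.6, 17.3]
grip_width: 0.0164
grip_force: 60.3
```

Call:
{"fn": "servo_tool", "kwargs": {
  "motion": [
    {"dx": 0,"dy": 0,"dz": 0.001,"roll": 0},
    {"dx": 0,"dy": 0,"dz": 0.001,"roll": 0},
    {"dx": 0,"dy": 0,"dz": 0.001,"roll": 0},
    {"dx": 0,"dy": 0,"dz": 0.001,"roll": 0},
    {"dx": 0,"dy": 0,"dz": 0.001,"roll": 0},
    {"dx": 0,"dy": 0,"dz": 0.001,"roll": 0},
    {"dx": 0,"dy": 0,"dz": 0.02,"roll": 0},
    {"dx": 0,"dy": 0,"dz": 0.06,"roll": 0},
    {"dx": 0,"dy": 0,"dz": 0.11,"roll": 0},
    {"dx": 0,"dy": 0,"dz": 0.132,"roll": 0}
  ],
  "gripper": 0
}}

```text
clock: 10.4
tcp_pos: [0.6135, 0.0804, 0.2616]
tcp_rot: [0.001, 0.9, 0.437, 0.001]
wrist_force: [-0.1, 1.5, -0.2]
grip_width: 0.0855
grip_force: 0.0
```

```bash
python3 - <<'E'
from h import *
import pickle
for i in range(3): s=snap('wrist','w3.png')
a=snap('top','t3.png');pickle.dump((s,a),open('w3.pkl','wb'))
st=read_state();print(st['clock'],st['tcp_pos'],st['tcp_rot'],st['grip_width'])
print('pin top',proj(s,[.613,.0799,.132]),'bowl c',proj(s,[.5595,.005,.152]))
E
```

```text
10.6 [0.61295961 0.08033762 0.25837273] [ 1.40926524e-07  8.99541989e-01  4.36834304e-01 -2.21760949e-05] 0.08538672113198115
pin top [317.56177659 197.69678331] bowl c [323.58874741 326.8683232 ]
```

View pics/w3.png

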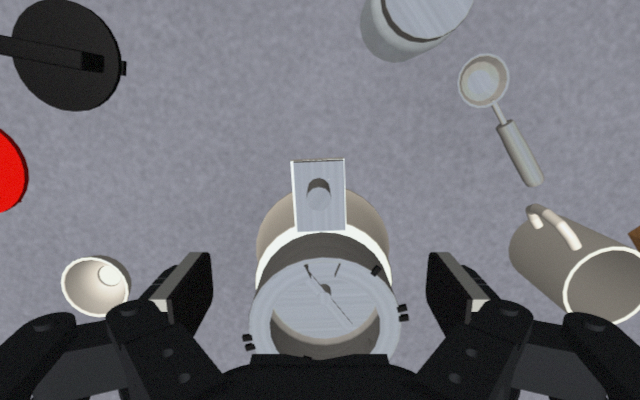

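The wrist view shows the pin standing upright at (318,197) on the tab, with no shaft visible. The bowl mouth is clear, centred near (325,327), with rib pairs at (248,342) and (403,312). Next I'm going above the lid.

Call:
{"fn": "servo_tool", "kwargs": {
  "motion": [
    {"dx": -0.01,"dy": 0.02,"dz": 0,"roll": 8},
    {"dx": -0.02,"dy": 0.05,"dz": 0,"roll": 17},
    {"dx": -0.035,"dy": 0.08,"dz": 0,"roll": 26},
    {"dx": -0.05,"dy": 0.11,"dz": 0,"roll": 36},
    {"dx": -0.07,"dy": 0.14,"dz": -0.01,"roll": 46},
    {"dx": -0.085,"dy": 0.17,"dz": -0.02,"roll": 56},
    {"dx": -0.1,"dy": 0.195,"dz": -0.04,"roll": 65},
    {"dx": -0.11,"dy": 0.215,"dz": -0.05,"roll": 73},
    {"dx": -0.119,"dy": 0.2325,"dz": -0.06,"roll": 79},
    {"dx": -0.119,"dy": 0.2325,"dz": -0.06,"roll": 79}
  ],
  "gripper": 0
}}

```text
clock: 11.85
tcp_pos: [0.4926, 0.3133, 0.197]
tcp_rot: [-0.001, 0.416, 0.91, -0.001]
wrist_force: [-0.1, -0.1, 0.6]
grip_width: 0.0851
grip_force: 0.0
```

```bash
python3 - <<'E'
from h import *
import pickle
w3,a3=pickle.load(open('w3.pkl','rb'))
p=[ray(w3,248,342,.149),ray(w3,403,312,.149)];print('ribs',p,(p[0]+p[1])/2, np.linalg.norm(p[0]-p[1]))
print('pin top',ray(w3,318.5,195,.132))
for i in range(3): s=snap('wrist','w4.png')
pickle.dump(s,open('w4.pkl','wb'))
st=read_state();print(st['clock'],st['tcp_pos'],st['tcp_rot'])
print('lid',proj(s,[.494,.3125,.056]),proj(s,[.494,.3125,.022]))
g=a3['image'][170:230,305:385]; h=s['image'][:300,200:500]
cv2.imwrite('pics/c4.png',np.hstack([cv2.resize(g,(400,300),interpolation=2)[:,:,::-1],cv2.resize(h,(400,300))[:,:,::-1]]))
gg=cv2.cvtColor(s['image'],cv2.COLOR_RGB2GRAY)
E
```

```text
ribs [array([0.50602402, 0.02811862, 0.149     ]), array([ 0.61130159, -0.02277486,  0.149     ])] [0.55866281 0.00267188 0.149     ] 0.1169337987073859
pin top [0.61475986 0.08104863 0.132     ]
12.0 [0.49411522 0.31230275 0.19853471] [-1.01000129e-04  4.17196144e-01  9.08816428e-01 -2.59334182e-04]
lid [320.43677915 192.354114  ] [320.33525231 182.49354479]
```

View pics/c4.png

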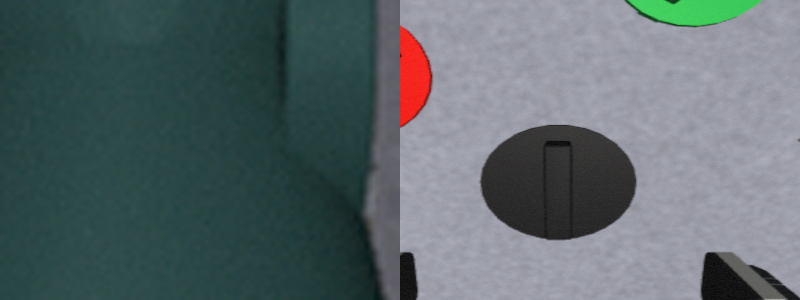

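The crop shows the black lid's disc centred at full-image (318.5,182.5), with its bar vertical in the image, so it is aligned with the jaws. The red and green look-alikes are clear of the fingers. I'm descending and gripping the bar.

Call:
{"fn": "servo_tool", "kwargs": {
  "motion": [
    {"dx": -0.001,"dy": -0.001,"dz": -0.04,"roll": 0},
    {"dx": -0.001,"dy": -0.001,"dz": -0.08,"roll": 0},
    {"dx": -0.001,"dy": -0.001,"dz": -0.12,"roll": 0},
    {"dx": -0.001,"dy": -0.001,"dz": -0.14,"roll": 0},
    {"dx": -0.001,"dy": -0.001,"dz": -0.147,"roll": 0},
    {"dx": -0.001,"dy": -0.001,"dz": -0.147,"roll": 0},
    {"dx": -0.001,"dy": -0.001,"dz": -0.147,"roll": 0},
    {"dx": -0.001,"dy": -0.001,"dz": -0.147,"roll": 0},
    {"dx": -0.001,"dy": -0.001,"dz": -0.147,"roll": 0},
    {"dx": -0.001,"dy": -0.001,"dz": -0.147,"roll": 0}
  ],
  "gripper": 0
}}

```text
clock: 13.25
tcp_pos: [0.493, 0.3119, 0.0519]
tcp_rot: [0.0, 0.416, 0.909, 0.0]
wrist_force: [0.5, -0.6, 0.3]
grip_width: 0.0856
grip_force: 0.0
```

Call:
{"fn": "servo_tool", "kwargs": {
  "motion": [
    {"dx": 0,"dy": 0,"dz": 0,"roll": 0},
    {"dx": 0,"dy": 0,"dz": 0,"roll": 0},
    {"dx": 0,"dy": 0,"dz": 0,"roll": 0},
    {"dx": 0,"dy": 0,"dz": 0,"roll": 0},
    {"dx": 0,"dy": 0,"dz": 0,"roll": 0},
    {"dx": 0,"dy": 0,"dz": 0,"roll": 0},
    {"dx": 0,"dy": 0,"dz": 0,"roll": 0},
    {"dx": 0,"dy": 0,"dz": 0,"roll": 0},
    {"dx": 0,"dy": 0,"dz": 0,"roll": 0},
    {"dx": 0,"dy": 0,"dz": 0,"roll": 0}
  ],
  "gripper": 1
}}

```text
clock: 14.5
tcp_pos: [0.493, 0.3119, 0.0519]
tcp_rot: [0.0, 0.416, 0.909, 0.0]
wrist_force: [-0.3, 0.0, 4.5]
grip_width: 0.015
grip_force: 59.2
```

Call:
{"fn": "servo_tool", "kwargs": {
  "motion": [
    {"dx": 0,"dy": 0,"dz": 0.03,"roll": 0},
    {"dx": 0,"dy": 0,"dz": 0.08,"roll": 6},
    {"dx": 0,"dy": 0,"dz": 0.13,"roll": 16},
    {"dx": 0.01,"dy": -0.02,"dz": 0.18,"roll": 26},
    {"dx": 0.03,"dy": -0.05,"dz": 0.21,"roll": 36},
    {"dx": 0.055,"dy": -0.085,"dz": 0.228,"roll": 46},
    {"dx": 0.08,"dy": -0.12,"dz": 0.228,"roll": 56},
    {"dx": 0.105,"dy": -0.15,"dz": 0.228,"roll": 66},
    {"dx": 0.125,"dy": -0.18,"dz": 0.228,"roll": 76},
    {"dx": 0.143,"dy": -0.202,"dz": 0.228,"roll": 86}
  ],
  "gripper": 1
}}

```text
clock: 15.75
tcp_pos: [0.6365, 0.1085, 0.2791]
tcp_rot: [-0.001, -0.318, 0.948, 0.0]
wrist_force: [0.5, 0.2, -2.1]
grip_width: 0.0152
grip_force: 59.0
```

Call:
{"fn": "servo_tool", "kwargs": {
  "motion": [
    {"dx": 0,"dy": 0,"dz": 0,"roll": 10},
    {"dx": 0,"dy": 0,"dz": 0,"roll": 17.7},
    {"dx": 0,"dy": 0,"dz": 0,"roll": 17.7},
    {"dx": 0,"dy": 0,"dz": 0,"roll": 17.7},
    {"dx": 0,"dy": 0,"dz": 0,"roll": 17.7},
    {"dx": 0,"dy": 0,"dz": 0,"roll": 17.7},
    {"dx": 0,"dy": 0,"dz": 0,"roll": 17.7},
    {"dx": 0,"dy": 0,"dz": 0,"roll": 17.7},
    {"dx": 0,"dy": 0,"dz": 0,"roll": 17.7},
    {"dx": 0,"dy": 0,"dz": 0,"roll": 17.7}
  ],
  "gripper": 1
}}

```text
clock: 17.0
tcp_pos: [0.636, 0.1098, 0.2798]
tcp_rot: [0.0, -0.458, 0.889, 0.0]
wrist_force: [0.4, -0.1, -2.8]
grip_width: 0.0153
grip_force: 59.1
```

```bash
python3 - <<'E'
from h import *
import pickle
s=snap('wrist','w5.png');pickle.dump(s,open('w5.pkl','wb'))
st=read_state();print(st['clock'],st['tcp_pos'],st['tcp_rot'],st['grip_width'],st['joint_positions'].round(2))
print('c',proj(s,[.5595,.005,.152]),'pin',proj(s,[.613,.0802,.132]))
E
```

```text
17.05 [0.63596278 0.10983632 0.27978146] [ 3.63210095e-06 -4.57871397e-01  8.89018438e-01  1.10001440e-05] 0.015239930639524396 [ 0.04  0.48  0.35  1.44  0.   -0.91]
c [321.51022177  -4.19022603] pin [321.29586027 142.74124077]
```

View pics/w5.png

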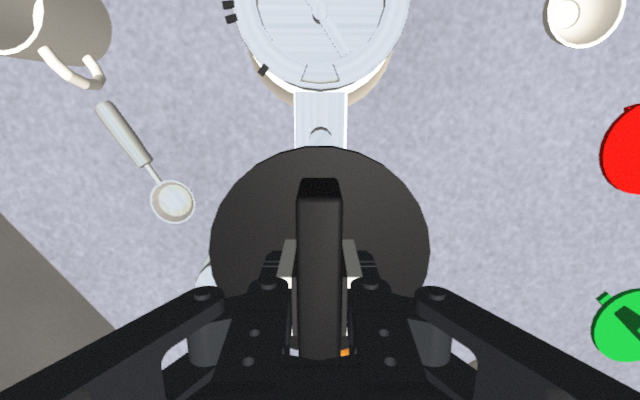

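The wrist view shows the lid held square, with its disc spanning columns 209–430 and its bar vertical. Beyond it are the tab (columns 294–347), the +x notch at (320,73) and the near rim edge at row 90. I'll check the alignment along the axis.

```bash
python3 - <<'E'
from h import *
import pickle
s=pickle.load(open('w5.pkl','rb'))
d=np.array([np.cos(np.radians(54.5)),np.sin(np.radians(54.5)),0]);c=np.array([.5595,.005,.152])
g=cv2.cvtColor(s['image'],cv2.COLOR_RGB2GRAY)
print('notch',proj(s,c+.051*d),proj(s,c+.040*d),'rim',proj(s,c+.056*d))
print('col321',[(r,int(g[r,321])) for r in range(55,108,2)])
for r in (0,10,20,100,120): 
    print(r,[ (i,int(g[r,i])) for i in range(225,420) if abs(int(g[r,i+1])-int(g[r,i-1]))>35])
t=np.array([.636,.1098,.2798]); e=np.array([-.5808,-.814,0])
print('disc front',proj(s,t+[0,0,-.0299]+.0495*e),'obs 146')
E
```

```text
notch [321.41166204  82.61938737] [321.43195941  64.74182708] rim [321.40259976  90.60127724]
col321 [(55, 219), (57, 218), (59, 216), (61, 218), (63, 220), (65, 222), (67, 220), (69, 221), (71, 221), (73, 216), (75, 218), (77, 220), (79, 220), (81, 214), (83, 164), (85, 223), (87, 218), (89, 160), (91, 164), (93, 223), (95, 223), (97, 223), (99, 223), (101, 223), (103, 221), (105, 223), (107, 223)]
0 [(227, 156), (232, 103), (233, 161), (234, 214), (255, 199), (256, 141), (257, 155), (258, 210), (382, 217), (383, 176), (385, 176), (386, 219)]
10 [(257, 194), (259, 208), (381, 219), (382, 177), (384, 212), (408, 189)]
20 [(225, 162), (226, 99), (227, 52), (235, 69), (236, 110), (237, 164), (238, 209), (260, 198), (262, 200), (313, 204), (314, 145), (315, 101), (318, 127), (319, 184), (378, 217), (380, 187), (405, 208)]
100 [(292, 178), (293, 225), (347, 240), (348, 195)]
120 [(293, 188), (294, 244), (346, 251), (347, 207)]
disc front [319.66909222 145.05380055] obs 146
```

Predicted and observed agree to under 1 mm. Next: over the bowl, then down.

Call:
{"fn": "servo_tool", "kwargs": {
  "motion": [
    {"dx": -0.015,"dy": -0.02,"dz": 0,"roll": 0},
    {"dx": -0.035,"dy": -0.05,"dz": 0,"roll": 0},
    {"dx": -0.058,"dy": -0.08,"dz": 0,"roll": 0},
    {"dx": -0.0765,"dy": -0.105,"dz": -0.01,"roll": 0},
    {"dx": -0.0765,"dy": -0.105,"dz": -0.04,"roll": 0},
    {"dx": -0.0765,"dy": -0.105,"dz": -0.065,"roll": 0},
    {"dx": -0.0765,"dy": -0.105,"dz": -0.072,"roll": 0},
    {"dx": -0.0765,"dy": -0.105,"dz": -0.072,"roll": 0},
    {"dx": -0.0765,"dy": -0.105,"dz": -0.072,"roll": 0},
    {"dx": -0.0765,"dy": -0.105,"dz": -0.072,"roll": 0}
  ],
  "gripper": 1
}}

```text
clock: 18.3
tcp_pos: [0.5598, 0.0049, 0.2085]
tcp_rot: [0.0, -0.458, 0.889, -0.0]
wrist_force: [1.5, -0.3, -2.8]
grip_width: 0.015
grip_force: 59.0
```

Call:
{"fn": "servo_tool", "kwargs": {
  "motion": [
    {"dx": 0,"dy": 0,"dz": -0.003,"roll": 0},
    {"dx": 0,"dy": 0,"dz": -0.006,"roll": 0},
    {"dx": 0,"dy": 0,"dz": -0.009,"roll": 0},
    {"dx": 0,"dy": 0,"dz": -0.011,"roll": 0},
    {"dx": 0,"dy": 0,"dz": -0.013,"roll": 0},
    {"dx": 0,"dy": 0,"dz": -0.015,"roll": 0},
    {"dx": 0,"dy": 0,"dz": -0.016,"roll": 0},
    {"dx": 0,"dy": 0,"dz": -0.016,"roll": 0},
    {"dx": 0,"dy": 0,"dz": -0.016,"roll": 0},
    {"dx": 0,"dy": 0,"dz": -0.016,"roll": 0}
  ],
  "gripper": 1
}}

```text
clock: 19.55
tcp_pos: [0.5595, 0.0048, 0.1918]
tcp_rot: [0.0, -0.458, 0.889, -0.0]
wrist_force: [-0.1, 0.7, -2.9]
grip_width: 0.0149
grip_force: 59.0
```

Call:
{"fn": "servo_tool", "kwargs": {
  "motion": [
    {"dx": 0,"dy": 0,"dz": -0.001,"roll": 0},
    {"dx": 0,"dy": 0,"dz": -0.002,"roll": 0},
    {"dx": 0,"dy": 0,"dz": -0.003,"roll": 0},
    {"dx": 0,"dy": 0,"dz": -0.004,"roll": 0},
    {"dx": 0,"dy": 0,"dz": -0.0045,"roll": 0},
    {"dx": 0,"dy": 0,"dz": -0.005,"roll": 0},
    {"dx": 0,"dy": 0,"dz": -0.005,"roll": 0},
    {"dx": 0,"dy": 0,"dz": -0.005,"roll": 0},
    {"dx": 0,"dy": 0,"dz": -0.005,"roll": 0},
    {"dx": 0,"dy": 0,"dz": -0.005,"roll": 0}
  ],
  "gripper": 1
}}

```text
clock: 20.8
tcp_pos: [0.5595, 0.0048, 0.1878]
tcp_rot: [0.0, -0.458, 0.889, -0.0]
wrist_force: [-4.4, 1.4, 13.0]
grip_width: 0.0151
grip_force: 61.3
```

Seated at the expected height with a 13 N push. I'm twisting clockwise 40°.

Call:
{"fn": "servo_tool", "kwargs": {
  "motion": [
    {"dx": 0,"dy": 0,"dz": 0.0003,"roll": -3},
    {"dx": 0,"dy": 0,"dz": 0.0003,"roll": -8},
    {"dx": 0,"dy": 0,"dz": 0.0003,"roll": -13},
    {"dx": 0,"dy": 0,"dz": 0.0003,"roll": -18},
    {"dx": 0,"dy": 0,"dz": 0.0003,"roll": -23},
    {"dx": 0,"dy": 0,"dz": 0.0003,"roll": -28},
    {"dx": 0,"dy": 0,"dz": 0.0003,"roll": -33},
    {"dx": 0,"dy": 0,"dz": 0.0003,"roll": -37},
    {"dx": 0,"dy": 0,"dz": 0.0003,"roll": -40},
    {"dx": 0,"dy": 0,"dz": 0.0003,"roll": -40}
  ],
  "gripper": 1
}}

```text
clock: 22.05
tcp_pos: [0.56, 0.0047, 0.1878]
tcp_rot: [0.001, -0.126, 0.992, -0.0]
wrist_force: [-0.5, -0.5, 6.1]
grip_width: 0.0146
grip_force: 60.3
```

```bash
python3 - <<'E'
from h import *
import pickle
for i in range(3): s=snap('wrist','w6.png')
b=snap('scene','s6.png')
st=read_state();print(st['clock'],st['tcp_pos'],st['tcp_rot'],st['wrist_force'],st['wrist_torque'],st['grip_width'],st['grip_force'])
w=cv2.resize(s['image'],(400,250)); c=cv2.resize(b['image'][165:265,235:355],(400,333),interpolation=2)
pad=np.zeros((333,400,3),np.uint8);pad[:250]=w
cv2.imwrite('pics/c6.png',np.hstack([pad,c])[:,:,::-1])
E
```

```text
22.25 [0.55999464 0.00469206 0.18782122] [ 8.27717190e-04 -1.26195525e-01  9.92004987e-01 -3.32412160e-04] [ 0.29169053 -0.66736715  5.82763836] [-0.10899295  0.1280255   0.02423138] 0.015188402665842728 60.33115267753601
```

View pics/c6.png

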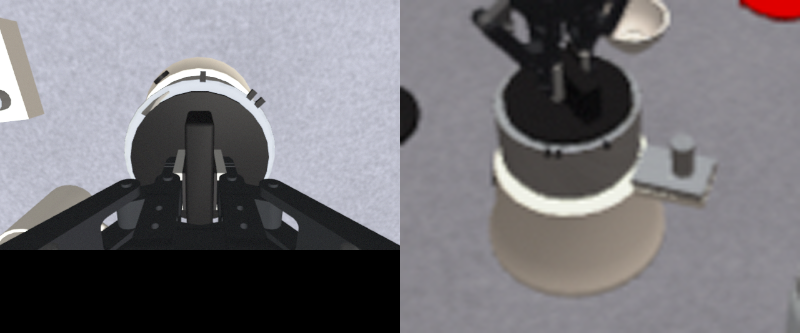

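The left view shows the bar pointing straight at the single rib at (202,76), well short of the rib pair. The right view shows the pin home and the disc flat on the rim. I'm handing in.

```bash
python3 -c "
from workcell import *
print(close_job())"
```

```text
the job is handed in; nothing more can be done
None
```

I handed the job in at about 22 s on the robot's clock: the pin is home through both tabs, and the lid is seated flat and twisted about 40° clockwise to the single rib, still gripped at about 60 N. The hand-in returned no verdict.

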